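# Lock a tube in the leaning cam-clamp holder

## Task

Take the capped tube out of the orange rack and slide it, tip first, down through the three shrinking rings of the leaning metal holder until the smallest ring stops it. Then flip the cam lever on the holder's side outward and down, over its high point, until it snaps shut and clamps the tube. Leave the uncapped tube, the timer and the tape roll where they are.

Things in the scene. Friction and masses are not known exactly. Their poses are not given: they have to be found in the camera images.
- tube: The capped 15 ml tube: 120 mm long, barrel 16.6 mm across, screw cap 22 mm across on its top 14 mm, conical tip (6 mm across at the very end, widening to full size 21 mm up). 20 g. It starts upright in one of two holes of the orange rack, loose by about 1 mm. Origin at the tip; z runs along its axis to the cap.
- open_tube: An uncapped 15 ml tube, 116 mm long, 17 mm across, in the other hole of the rack. Origin at its tip. A bystander; the two tubes swap holes from one start to another.
- rack: Orange two-deck tube rack, fixed, 246 x 188 x 52 mm (x, y, z). Origin at the centre of its underside, z up. The two tubes stand in the holes at x = -41 and +41 mm, y = 46 mm, tips at z = 6 mm in 8 mm high recesses; top deck at z = 52 mm; A wall shelf hangs 0.65 m above the table where world x is over 0.60 and y over 0.15.
- stand: The metal tube holder, fixed: base plate 150 x 140 x 12 mm. Origin on the table, z up; x points away from the robot, leaning rings' mouth faces -x and up; y points to the side where the cam lever is. Its yaw varies.
- guide: The holder's row of three rings on a leaning bar. Origin = where the tip of a fully inserted tube lies (stand x 20 mm, 35 mm above the table). Its z is the rings' common axis, pointing up out of the mouth, leaning 25 degrees from vertical towards the stand's -x; its y is the stand's y. The bar runs behind the rings (guide x 21 to 29 mm), up to z = 84 mm.
- ring_mouth (a point): Centre of the widest, first ring: bore 26 mm, outside 36 mm, from 72 to 80 mm up the guide's z (this point at 76 mm).
- ring_middle (a point): Centre of the middle ring: bore 20 mm, from 40 to 52 mm up the guide's z (this point at 46 mm).
- ring_stop (a point): Centre of the smallest, last ring: bore 11 mm, from 5 to 13 mm up the guide's z (this point at 9 mm). The tube's cone comes to rest in it with the tip at the guide's origin; the cap then stands 106 to 120 mm up, clear of the rings.
- pad: Rubber pad, 10 mm across, on a sprung plunger in the +y side of the middle ring; the cam drives it 5 to 6 mm inward to press the tube sideways. It stands withdrawn while the lever is open. Origin on the rings' axis at the middle ring while withdrawn.
- cam_lever (a joint): Cam lever angle (rad). 0 = open: it stands up, leaning 10 degrees towards the stand's +y; it grows as the lever swings outward (+y) and down. Shut against its stop at 1.75, 20 degrees below level. Springs resist it (up to 8 N at the paddle) up to the high point at 1.45; past about 1.50 it snaps shut by itself. Starts at 0; falls back if let go before the high point.
- lever_pivot (a point): The cam lever's pivot on the stand, at stand x = 1, y = 68, z = 77 mm; the hinge axis runs along the stand's x.
- lever_tip (a point): End of the cam lever, 80 mm from the pivot. The lever is a bar 10 mm thick (in its swinging direction) and 14 mm wide; its last 32 mm are a black paddle 22 mm wide, also 10 mm thick.
- timer: White bench timer, 62 x 62 x 17 mm, loose, a bystander. Origin at the centre of its underside.
- tape_roll: Roll of tape lying flat, 69 mm across, 18 mm high, loose, a bystander. Origin at the centre of its underside.
Mind the look-alikes: they are no part of the job. Leave any blue look-alike of the tube alone.

How it is judged:
On the way, in this order (a step that is already met when the one before it is completed fails the run):
1. the capped tube has gone through the rings and is stopped by the smallest one, with the cam lever still open (z of tube in the frame of guide between -0.004 and 0.004 m and x of tube in the frame of guide between -0.004 and 0.004 m and y of tube in the frame of guide between -0.004 and 0.004 m and angle between the z axis of tube and the z axis of guide, either way round below 0.15 rad and value of joint cam_lever below 0.6 rad), for 0.2 s.
2. the cam lever has snapped shut (value of joint cam_lever above 1.68 rad), for 0.2 s.
At the end, for the whole second after the job is handed in: The capped tube sits in the holder with its tip within 4 mm (along each axis) of the fully inserted place, its axis within 0.15 rad of the rings' axis, at rest; the cam lever is shut (beyond 1.68 rad) and its pad presses the tube with more than 1 N (z of tube in the frame of guide between -0.004 and 0.004 m and x of tube in the frame of guide between -0.004 and 0.004 m and y of tube in the frame of guide between -0.004 and 0.004 m and angle between the z axis of tube and the z axis of guide, either way round below 0.15 rad and value of joint cam_lever above 1.68 rad and contact force between pad and tube above 1 N and linear speed of tube below 0.02 m/s); the robot touches nothing.
It fails at once if the uncapped tube is moved from its hole (over 30 mm) (distance of open_tube from where it was at the start of the episode above 0.03 m).
It fails at once if the timer is pushed away (over 30 mm) (distance of timer from where it was at the start of the episode above 0.03 m).
It fails at once if the tape roll is pushed away (over 30 mm) (distance of tape_roll from where it was at the start of the episode above 0.03 m).
It also fails if it takes over 59 s, if anything falls off the work surface, if the arm or the gripper's body presses on something with over 40 N, if the wrist force passes 120 N, or if a joint passes its speed limit or range.

## Robot

A 6-joint arm with a two-finger parallel gripper is mounted at the origin on a cart in front of the work surface, level with it; the furniture and walls round the work are solid. World frame = base frame: x ahead of the robot, y to its left, z up, the work surface at z = 0. Lengths are in m, angles in rad, forces in N, time in s.
With the tool pointing down it reaches from about 0.275 to 0.775 m from the base axis. Payload 14.6 kg.
Tool frame: the origin (TCP) lies at the centre of the arm's flange, where the gripper is bolted on; the fingertips stand 173 mm ahead of it and the grasp point (between the pads) lies 155 mm ahead of it (arm.pinch_z is the distance from the TCP to the grasp point, in m); z points along the fingers, y is the line along which they close (so a half turn about z gives the same grasp; the last joint's range is limited). The gripper opens to 85 mm and grips with 20 to 120 N. Pads are 22 mm wide; open, the fingers measure 114 mm over their backs; the gripper's body (76 mm by 85 mm) begins 54 mm behind the grasp point. The pads swing forward as they close: fully open they stand 13 mm farther back than shut.
Start: joints at [1.052, 0.263, -0.048, 1.259, 0, 1.415], TCP at [0.187, 0.491, 0.405] pointing down, gripper open.
Joint ranges: [-2.65, 2.65], [-0.89, 1.7], [-1.18, 1.37], [-2.13, 2.11], [-1.35, 1.29], [-3.14, 3.14]. Speed limits (rad/s): [1.89, 1.89, 2.57, 2.79, 3.14, 3.14].

## Interface

Orientations are given as a rotation vector (axis times angle).
In Python, from cell import status, imaging, arm gives the robot as it stands.
- The arm moves only by the shell command python3 -m handwheel 'ROWS'. ROWS is a JSON object of lists of equal length, an entry for each row: "offset": the shift along the tool's x, y, z in m, a list of three; "spin": the turn about the tool's z in degrees; "jaw": the finger opening in m, from 0 to 0.0854. A call has 1 to 8 rows; each row shifts and turns the commanded pose from where the row before left it, along the tool's axes as they then stand; what a row does not reach is not made up. A row lasts 1/12 s, in which the tool goes at most 41.7 mm and 7.16 degrees, less where a joint would pass 70% of its speed; a pose out of reach is approached as far as the arm can. A call with a gripper value outside its range is refused whole. The fingers move at their own pace and stop on an object; the grip force is fixed at half the most. Time passes only in rows, so rows that do not move let the fingers close. It gives the time, the measured TCP pose, the force, the opening and the grip force at its end, in the units of the state.
- status.get_obs(): the state, without advancing time (a new reading comes with each control period).
- imaging.grab_frame(name): name is "scene" or "top" or "wrist"; returns a dict with "pixels" (480x640x3 uint8, red, green, blue), "fovy" (degrees; the focal length in pixels is half the picture's height over the tangent of half this angle, whatever the lens; pixels are square), "cx", "cy" (the principal point, pixels), "camera_from_world" (4x4, takes a point from world to camera coordinates). Camera axes: x right, y down, z forward; pixel columns grow to the right and rows downward; lengths in m; the calibration is good to about 2 mm. The wrist camera is an equidistant fisheye: a pixel r from the principal point sees the ray r / f radians off the axis. A picture is of the moment at which its call begins. There is no depth.
- arm.sign_off(): hands the job in; it is judged then, once.
The state is a dict: "clock": time; "joint_pos": joint angles; "joint_vel": joint speeds; "joint_efforts": joint torques, N m; "tcp_pos": TCP position; "ee_rot": TCP orientation; "ft_force": force on the tool from outside, world axes, zero at the start; "ft_torque": the same for the moment, N m; "finger_gap": finger opening in m; "finger_force": force on a finger pad.
Only numpy, scipy, OpenCV 4.12 (cv2) and the standard library are available. Lean on these libraries where they do the work, as an engineer would, in place of code of your own. Each camera call takes 0.05 s, during which the arm holds its last target. There are 200 camera calls.

## Working session

There is one attempt and no reset: what is moved stays moved. The work goes in short steps, Python scripts to look and compute and a shell command to move; the robot and the scene stay as the last step left them, time stands still between calls to the robot, and variables do not carry over. Pictures are saved under pics/ and viewed, at most 10 in all, crops included, and the job is handed in when it is done.

```bash
mkdir -p pics; ls
python3 - <<'E'
from cell import status, imaging, arm
import cv2,numpy as np
print({k:np.round(v,3).tolist() for k,v in status.get_obs().items()})
for n in ["scene","top","wrist"]:
    f=imaging.grab_frame(n); cv2.imwrite(f"pics/{n}0.png",f["pixels"][:,:,::-1])
    np.savez(f"{n}0.npz",**f)
    T=f["camera_from_world"]; print(n,f["fovy"],f["cx"],f["cy"],np.round(np.linalg.inv(T),3).tolist())
E
```

```text
pics
{'clock': 0.0, 'joint_pos': [1.052, 0.264, -0.049, 1.259, 0.0, 1.416], 'joint_vel': [0.001, -0.0, -0.001, 0.0, -0.001, 0.002], 'joint_efforts': [0.001, -63.763, 38.457, 0.014, -0.0, 0.0], 'tcp_pos': [0.187, 0.491, 0.404], 'ee_rot': [-0.568, -3.089, 0.002], 'ft_force': [0.219, 0.676, -0.542], 'ft_torque': [0.01, -0.023, -0.029], 'finger_force': 0.0, 'finger_gap': 0.086}
scene 52.30307449309315 312.7838137559783 247.63170625635763 [[0.522, -0.58, 0.626, -0.097], [-0.853, -0.361, 0.377, -0.365], [0.007, -0.731, -0.683, 0.761], [0.0, 0.0, 0.0, 1.0]]
top 44.360446795781456 322.7788556988526 241.62098889145432 [[0.019, -0.986, 0.166, 0.304], [-1.0, -0.019, 0.0, -0.027], [0.003, -0.166, -0.986, 1.259], [0.0, 0.0, 0.0, 1.0]]
wrist 65.70646984690485 315.90560931107643 238.50906862179792 [[0.355, 0.883, 0.307, 0.107], [0.935, -0.335, -0.119, 0.521], [-0.002, 0.329, -0.944, 0.373], [0.0, 0.0, 0.0, 1.0]]
```

View pics/scene0.png

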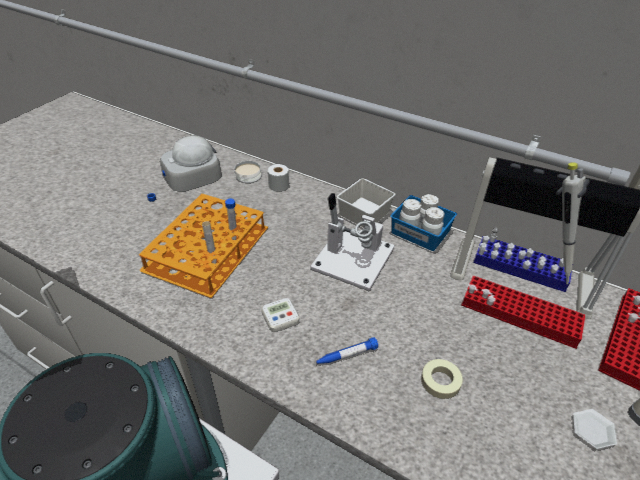

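View pics/top0.png

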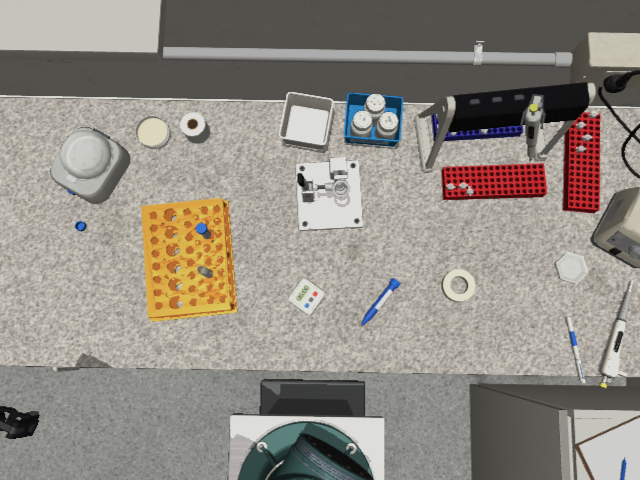

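The capped tube is at about (202,228) in the top view and (231,205) in the scene view. The open tube is at about (205,271) in the top view. The stand is at about (330,193), with its lever on the left (+y). The timer (306,296) and tape (459,285) are clear of it. I'll measure the cap and the stand plate next.

```bash
cat > h.py <<'E'
import numpy as np,cv2
from cell import status,imaging,arm
def load(n): return dict(np.load(n+".npz"))
def ray(f,u,v,fish=False):
    F=240/np.tan(np.radians(float(f["fovy"]))/2); d=np.array([u-f["cx"],v-f["cy"]],float)
    if fish:
        r=np.hypot(*d); t=r/F; c=np.r_[d/max(r,1e-9)*np.sin(t),np.cos(t)]
    else: c=np.r_[d/F,1]
    M=np.linalg.inv(f["camera_from_world"]); w=M[:3,:3]@c; return M[:3,3],w/np.linalg.norm(w)
def plane(f,u,v,z,fish=False):
    o,d=ray(f,u,v,fish); return o+d*(z-o[2])/d[2]
def tri(*rs):
    A=sum(np.eye(3)-np.outer(d,d) for o,d in rs); b=sum((np.eye(3)-np.outer(d,d))@o for o,d in rs)
    return np.linalg.solve(A,b)
def blob(px,lo,hi,box):
    x0,y0,x1,y1=box; h=cv2.cvtColor(px[y0:y1,x0:x1],cv2.COLOR_RGB2HSV)
    m=cv2.inRange(h,np.array(lo),np.array(hi)); n,l,s,c=cv2.connectedComponentsWithStats(m)
    i=1+np.argmax(s[1:,4]); return c[i]+[x0,y0],s[i,:4]+[x0,y0,0,0],s[i,4],(l==i).astype(np.uint8)
def tool():
    from scipy.spatial.transform import Rotation as R
    s=status.get_obs(); return s["tcp_pos"],R.from_rotvec(s["ee_rot"]).as_matrix(),s
E
python3 - <<'E'
from h import *
t,s=load("top0"),load("scene0")
ct,bt,_,_=blob(t["pixels"],[105,120,60],[125,255,255],(185,215,220,245)); cs,bs,_,_=blob(s["pixels"],[105,120,60],[125,255,255],(215,190,245,220))
print(ct,bt,cs,bs,"cap tri",tri(ray(t,*ct),ray(s,*cs)),"plane .12",plane(t,*ct,.121))
c,b,a,m=blob(t["pixels"],[0,0,190],[179,40,255],(290,150,370,240))
hull=cv2.convexHull(cv2.findContours(m,0,1)[0][0]); r=cv2.minAreaRect(hull); print(r,a)
P=cv2.boxPoints(r)+[290,150]
for p in P: print(p,plane(t,*p,.012))
k=np.vstack([cv2.resize(t["pixels"][145:240,280:380],(640,608),interpolation=2)[:590]])
k2=cv2.resize(s["pixels"][185:290,305:405],(600,630),interpolation=2)[:600]
cv2.imwrite("pics/c1.png",cv2.hconcat([cv2.resize(k,(400,370)),cv2.resize(k2,(400,370))])[:,:,::-1])
E
```

```text
[201.22826087 228.14130435] [196 223  11  11] [229.96202532 203.12658228] [226 198   9  11] cap tri [0.51879585 0.21411264 0.11634808] plane .12 [0.51809096 0.21293689 0.121     ]
((40.40000534057617, 41.30000305175781), (73.90142822265625, 67.24842071533203), 88.21009063720703) 2593
[295.63805628 155.41756058] [0.70554202 0.03691275 0.012     ]
[362.85366821 153.31707382] [ 0.71329611 -0.11104047  0.012     ]
[365.16195679 227.18244934] [ 0.54761395 -0.11728572  0.012     ]
[297.94634247 229.28292847] [0.54017814 0.02753121 0.012     ]
```

View pics/c1.png

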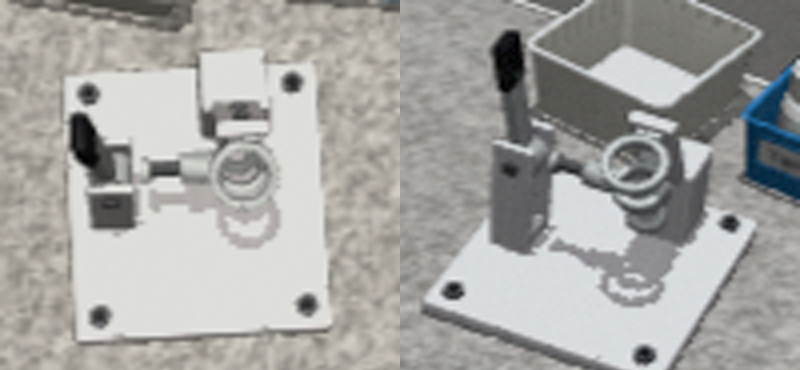

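Run:
```python
from h import *
t,s=load("top0"),load("scene0")
B=np.array([plane(t,280+x/4,145+y/4.013,.014) for x,y in [(88,94),(292,82),(307,304),(100,316)]])
C=np.array([plane(t,280+x/4,145+y/4.013,.012) for x,y in [(65,75),(316,65),(330,328),(77,342)]])
for Q in (B,C):
    ex=Q[0]+Q[1]-Q[2]-Q[3]; ey=Q[0]+Q[3]-Q[1]-Q[2]
    print(Q.round(3).tolist(),Q.mean(0),np.linalg.norm(ex)/2,np.linalg.norm(ey)/2,np.degrees([np.arctan2(ex[1],ex[0]),np.arctan2(-ey[0],ey[1])]))
print("ring",tri(ray(t,340.75,187.6),ray(s,364.25,229.05)))
print("levertip",tri(ray(t,280+77/4,145+118/4.013),ray(s,305+(509-400)/4,185+33/3.7)))
p,R,_=tool(); print(p,R.round(3).tolist(),arm.pinch_z)
```

```text
[[0.676, 0.022, 0.014], [0.685, -0.09, 0.014], [0.561, -0.099, 0.014], [0.552, 0.013, 0.014]] [ 0.61834241 -0.03843768  0.014     ] 0.12381363951211191 0.1118854660893572 [4.37975012 4.55121219]
[[0.687, 0.035, 0.012], [0.695, -0.103, 0.012], [0.548, -0.112, 0.012], [0.538, 0.025, 0.012]] [ 0.61711037 -0.03862644  0.012     ] 0.14787495814859733 0.13730845726084726 [3.72750665 3.9108455 ]
ring [ 0.61092597 -0.06094026  0.10126116]
levertip [0.62196473 0.02233376 0.15133901]
[0.18678549 0.49061012 0.40434872] [[-0.935, 0.356, -0.0], [0.356, 0.935, -0.001], [0.0, -0.001, -1.0]] 0.1547
```

```bash
python3 -m handwheel '{"offset":[[-0.034,-0.0117,0],[-0.034,-0.0117,0],[-0.034,-0.0117,0],[-0.034,-0.0117,0],[-0.034,-0.0117,0],[-0.034,-0.0117,0],[-0.034,-0.0117,0],[-0.034,-0.0117,0]],"spin":[0,0,0,0,0,0,0,0],"jaw":[0.0854,0.0854,0.0854,0.0854,0.0854,0.0854,0.0854,0.0854]}'
python3 -m handwheel '{"offset":[[-0.034,-0.0117,0],[-0.034,-0.0117,0],[-0.034,-0.0117,0],[-0.034,-0.0117,0],[0,0,0],[0,0,0],[0,0,0],[0,0,0]],"spin":[0,0,0,0,-6,-6,-6,-7],"jaw":[0.0854,0.0854,0.0854,0.0854,0.0854,0.0854,0.0854,0.0854]}'
python3 -m handwheel '{"offset":[[0,0,0],[0,0,0],[0,0,0]],"spin":[0,0,0],"jaw":[0.0854,0.0854,0.0854]}'
python3 - <<'E'
from h import *
p,R,_=tool(); print(p,R.round(3).tolist())
f=imaging.grab_frame("wrist"); np.savez("w1.npz",**f); cv2.imwrite("pics/w1.png",f["pixels"][:,:,::-1])
print(np.linalg.inv(f["camera_from_world"]).round(3).tolist())
E
```

```text
clock: 0.82
tcp_pos: [0.4088, 0.3049, 0.4046]
ee_rot: [-0.568, -3.09, 0.0]
ft_force: [0.9, 1.3, 0.2]
finger_gap: 0.0855
finger_force: 0.0
clock: 1.48
tcp_pos: [0.5183, 0.214, 0.4043]
ee_rot: [0.121, -3.139, 0.0]
ft_force: [-0.3, -0.5, -0.7]
finger_gap: 0.085
finger_force: 0.0
clock: 1.73
tcp_pos: [0.5181, 0.2143, 0.4046]
ee_rot: [0.108, -3.14, 0.0]
ft_force: [0.3, 0.7, -0.2]
finger_gap: 0.0851
finger_force: 0.0
[0.51811894 0.21428083 0.40458657] [[-0.998, -0.068, -0.0], [-0.068, 0.998, -0.0], [0.0, -0.0, -1.0]]
[[-0.069, 0.942, 0.328, 0.433], [0.998, 0.065, 0.021, 0.209], [-0.001, 0.329, -0.944, 0.374], [0.0, 0.0, 0.0, 1.0]]
```

View pics/w1.png

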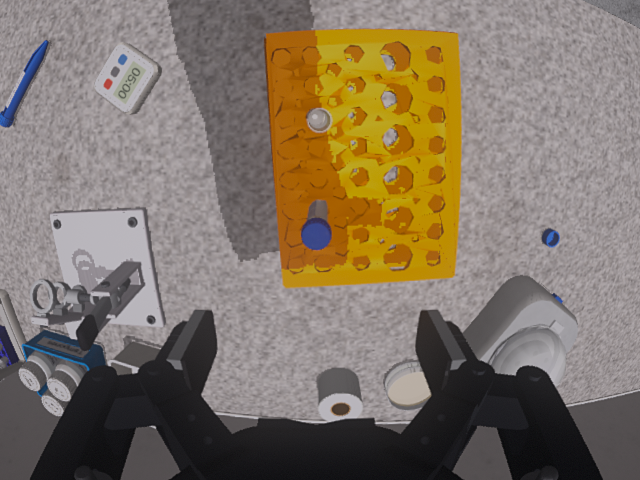

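The cap top is at (316,234), between the fingers. The stand's mouth ring is at about (45,296) and the lever tip at about (87,333).

Run:
```python
from h import *
f=load("w1"); t,s=load("top0"),load("scene0")
c,b,a,m=blob(f["pixels"],[105,120,40],[125,255,255],(290,205,345,260)); print(c,b)
print("cap",plane(f,*c,.124,True))
print("cap3",tri(ray(f,*c,True),ray(t,201.2,228.1),ray(s,230,203.1)))
print("ring",plane(f,45,296,.104,True),tri(ray(f,45,296,True),ray(t,340.75,187.6)))
print("bolts",[plane(f,*q,.014,True).round(4).tolist() for q in [(57,222),(133,222),(151,320)]])
```

```text
[315.44880546 235.62798635] [302 223  28  27]
cap [0.51743592 0.21373366 0.124     ]
cap3 [0.51926582 0.21407902 0.11642367]
ring [ 0.60761481 -0.05670869  0.104     ] [ 0.61089788 -0.06099914  0.09958454]
bolts [[0.5584, -0.0973, 0.014], [0.5525, 0.0149, 0.014], [0.6767, 0.0234, 0.014]]
```

```bash
python3 -m handwheel '{"offset":[[0,0,0.03],[0,0,0.03],[0,0,0.03],[0,0,0.03],[0,0,0.012],[0,0,0],[0,0,0],[0,0,0]],"spin":[0,0,0,0,0,0,0,0],"jaw":[0.0854,0.0854,0.0854,0.0854,0.0854,0.0854,0.03,0.015]}'
python3 -m handwheel '{"offset":[[0,0,0],[0,0,0],[0,0,0],[0,0,0],[0,0,0],[0,0,0],[0,0,0],[0,0,0]],"spin":[0,0,0,0,0,0,0,0],"jaw":[0.015,0.015,0.015,0.015,0.015,0.015,0.015,0.015]}'
python3 - <<'E'
from h import *
f=imaging.grab_frame("wrist"); cv2.imwrite("pics/w2.png",f["pixels"][:,:,::-1])
E
```

```text
clock: 2.45
tcp_pos: [0.5186, 0.2144, 0.2739]
ee_rot: [-0.112, 3.138, 0.001]
ft_force: [1.1, -1.1, -0.1]
finger_gap: 0.0638
finger_force: 0.0
clock: 3.12
tcp_pos: [0.5183, 0.2143, 0.2729]
ee_rot: [-0.114, 3.139, 0.0]
ft_force: [-0.4, 0.3, 4.6]
finger_gap: 0.0188
finger_force: 58.7
```

```bash
python3 -m handwheel '{"offset":[[0,0,-0.01],[0,0,-0.015],[0,0,-0.025],[0,0,-0.025],[0,0,-0.025],[0,0,-0.025],[0,0,-0.025],[0,0,0]],"spin":[0,0,0,0,0,0,0,0],"jaw":[0.015,0.015,0.015,0.015,0.015,0.015,0.015,0.015]}'
python3 - <<'E'
from h import *
p,R,s=tool(); print(p,s["finger_gap"])
S=np.zeros((480,1280,3),np.uint8)
for i,n in enumerate(["wrist","scene"]):
    f=imaging.grab_frame(n); np.savez(n+"3.npz",**f); S[:,640*i:640*i+640]=f["pixels"][:,:,::-1]
cv2.imwrite("pics/w3.png",cv2.resize(np.hstack([S[:,:640],S[80:400,740:1060][:480].repeat(3,0)[::2].repeat(3,1)[:,::2]]),(800,343),interpolation=3))
E
```

```text
clock: 3.83
tcp_pos: [0.5182, 0.2143, 0.4275]
ee_rot: [-0.114, 3.134, 0.002]
ft_force: [1.7, -0.7, -0.7]
finger_gap: 0.0188
finger_force: 58.7
[0.518246   0.21427371 0.42748246] 0.01882016068423954
```

View pics/w3.png

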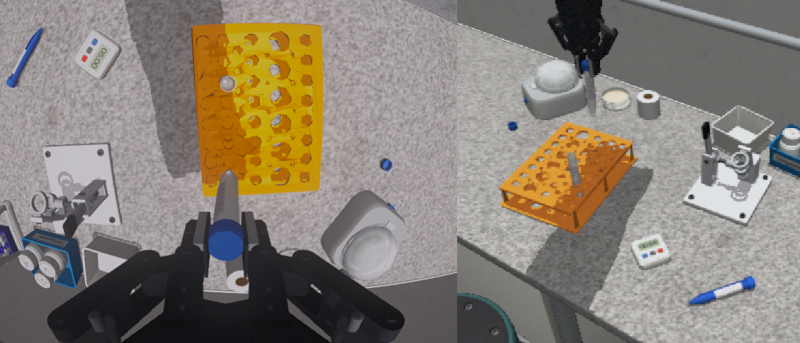

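The tube is lifted, hanging vertically by its cap, and the open tube is still in its hole. I'll move it over the holder.

```bash
python3 -m handwheel '{"offset":[[0,-0.035,0],[0,-0.035,0],[0,-0.035,0],[0,-0.035,0],[0,-0.035,0],[0,-0.035,0],[0,-0.035,0],[0,-0.035,0]],"spin":[0,0,0,0,0,0,0,0],"jaw":[0.015,0.015,0.015,0.015,0.015,0.015,0.015,0.015]}'
python3 -m handwheel '{"offset":[[-0.02,0,0],[-0.02,0,0],[-0.02,0,0],[0,0,0],[0,0,0],[0,0,0]],"spin":[0,0,0,0,0,0],"jaw":[0.015,0.015,0.015,0.015,0.015,0.015]}'
python3 - <<'E'
from h import *
p,R,s=tool(); print(p,R.round(3).tolist())
fs={n:imaging.grab_frame(n) for n in ["wrist","scene","top"]}
for n,f in fs.items(): np.savez(n+"4.npz",**f)
a=fs["wrist"]["pixels"][100:400,190:490]; b=fs["scene"]["pixels"][140:290,290:440]
up=lambda q:cv2.resize(q,(400,400),interpolation=2)
cv2.imwrite("pics/w4.png",np.hstack([up(a),up(b)])[:,:,::-1])
E
```

```text
clock: 4.6
tcp_pos: [0.5379, -0.0667, 0.4218]
ee_rot: [0.114, -3.138, -0.001]
ft_force: [0.9, 0.6, -0.4]
finger_gap: 0.019
finger_force: 58.8
clock: 5.1
tcp_pos: [0.5978, -0.0606, 0.422]
ee_rot: [0.114, -3.138, -0.001]
ft_force: [-0.5, -0.1, 0.3]
finger_gap: 0.0188
finger_force: 58.8
[ 0.5977672  -0.06057039  0.4219619 ] [[-0.997, -0.073, -0.002], [-0.073, 0.997, 0.0], [0.002, 0.0, -1.0]]
```

View pics/w4.png

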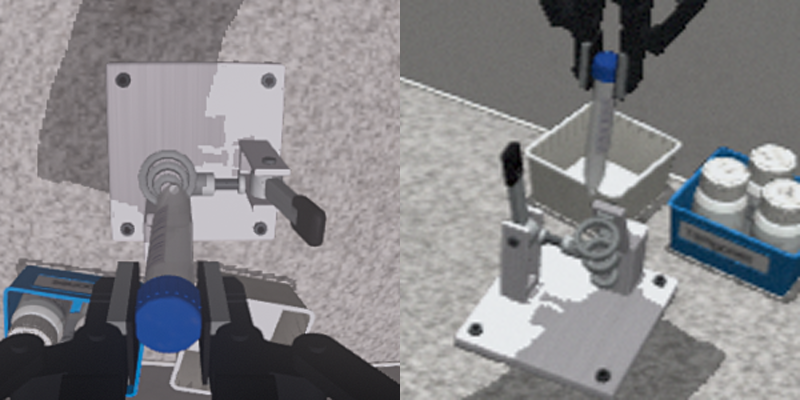

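The tip is at about (173,190) in the wrist crop, just above the mouth ring at (167,178). The plate bolts and the lever are in view too.

Run:
```python
from h import *
w,s,t=load("wrist4"),load("scene4"),load("top0")
W=lambda x,y:ray(w,190+x*.75,100+y*.75,True)
Wp=lambda x,y,z:plane(w,190+x*.75,100+y*.75,z,True)
rs=ray(s,364.25,229.25)
print("ring",Wp(167.5,178,.104),tri(W(167.5,178),rs),tri(W(167.5,178),rs,ray(t,340.75,187.6)))
print("tip",Wp(173,190,.155),tri(W(173,190),ray(s,362.4,213.1)))
B=np.array([Wp(*q,.014) for q in [(122,80),(269,80),(260,228),(127,229)]]); print(B.round(4).tolist(),B.mean(0))
print("lever",tri(W(313,222),ray(s,290+(513-400)/2.667,140+145/2.667)))
print("pad-shaft end / pivot bolt", Wp(265,157,.09))
```

```text
ring [ 0.60741408 -0.06015643  0.104     ] [ 0.60853067 -0.06103238  0.10240909] [ 0.60986635 -0.06076521  0.10120174]
tip [ 0.59673671 -0.05806838  0.155     ] [ 0.59849901 -0.05837643  0.15090252]
[[0.5611, -0.0985, 0.014], [0.5519, 0.0141, 0.014], [0.6756, 0.0228, 0.014], [0.6844, -0.0886, 0.014]] [ 0.61822369 -0.03754195  0.014     ]
lever [0.60611727 0.01468342 0.1633088 ]
pad-shaft end / pivot bolt [0.59330333 0.00128463 0.09      ]
```

```bash
python3 -m handwheel '{"offset":[[-0.006,-0.001,0],[-0.006,-0.0005,0],[0,0,0.015],[0,0,0.015],[0,0,0.01],[0,0,0.005],[0,0,0],[0,0,0]],"spin":[0,0,0,0,0,0,0,0],"jaw":[0.015,0.015,0.015,0.015,0.015,0.015,0.015,0.015]}'
python3 -m handwheel '{"offset":[[0,0,0.005],[0,0,0.005],[0,0,0],[0,0,0]],"spin":[0,0,0,0],"jaw":[0.015,0.015,0.015,0.015]}'
python3 - <<'E'
from h import *
fs={n:imaging.grab_frame(n) for n in ["wrist","scene"]}
a=fs["wrist"]["pixels"][100:400,190:490]; b=fs["scene"]["pixels"][140:290,290:440]
up=lambda q:cv2.resize(q,(400,400),interpolation=2)
cv2.imwrite("pics/w5.png",np.hstack([up(a),up(b)])[:,:,::-1])
E
```

```text
clock: 5.92
tcp_pos: [0.6106, -0.0613, 0.378]
ee_rot: [-0.114, 3.139, -0.0]
ft_force: [-0.2, 0.1, 0.6]
finger_gap: 0.0185
finger_force: 58.8
clock: 6.25
tcp_pos: [0.6103, -0.0613, 0.3675]
ee_rot: [0.114, -3.139, -0.0]
ft_force: [0.4, 1.6, 0.0]
finger_gap: 0.0188
finger_force: 58.8
```

View pics/w5.png

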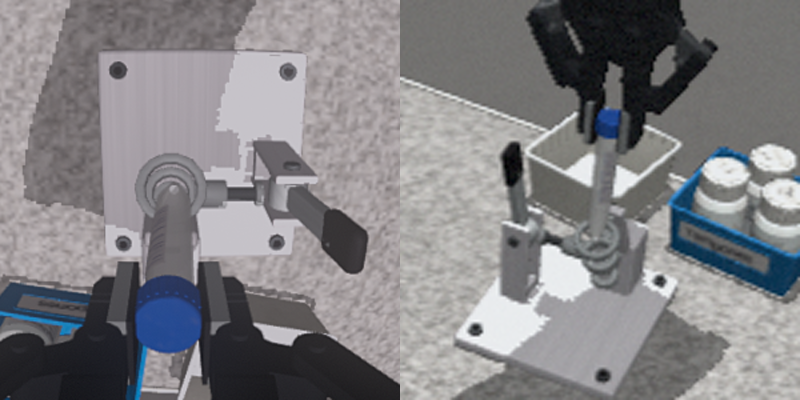

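The tip sits inside the mouth opening in both views, at (174,188) against a ring centre of (170,187). I'll go a little deeper, then lean the tube by swinging the grip toward stand −x with the ring holding the tip.

```bash
python3 -m handwheel '{"offset":[[0,0,0.006],[0.004,0,0],[0.005,0,0.0002],[0.005,0,0.0002],[0.005,0,0.0005],[0.005,0,0.0008],[0,0,0],[0,0,0]],"spin":[0,0,0,0,0,0,0,0],"jaw":[0.015,0.015,0.015,0.015,0.015,0.015,0.015,0.015]}'
```

```text
clock: 7.02
tcp_pos: [0.5862, -0.0631, 0.3604]
ee_rot: [-0.114, 3.139, -0.0]
ft_force: [2.3, 0.3, 1.4]
finger_gap: 0.0185
finger_force: 59.0
```

```bash
python3 -m handwheel '{"offset":[[0.005,0,0.001],[0.005,0,0.0012],[0.005,0,0.0015],[0.005,0,0.0017],[0.005,0,0.0018],[0.004,0,0.0018],[0,0,0],[0,0,0]],"spin":[0,0,0,0,0,0,0,0],"jaw":[0.015,0.015,0.015,0.015,0.015,0.015,0.015,0.015]}'
python3 - <<'E'
from h import *
fs={n:imaging.grab_frame(n) for n in ["wrist","scene"]}
for n,f in fs.items(): np.savez(n+"6.npz",**f)
a=fs["wrist"]["pixels"][100:400,190:490]; b=fs["scene"]["pixels"][140:290,290:440]
up=lambda q:cv2.resize(q,(400,400),interpolation=2)
cv2.imwrite("pics/w6.png",np.hstack([up(a),up(b)])[:,:,::-1])
E
```

```text
clock: 7.68
tcp_pos: [0.5573, -0.0652, 0.3509]
ee_rot: [0.114, -3.139, -0.0]
ft_force: [0.7, 0.6, 3.2]
finger_gap: 0.0191
finger_force: 59.1
```

View pics/w6.png

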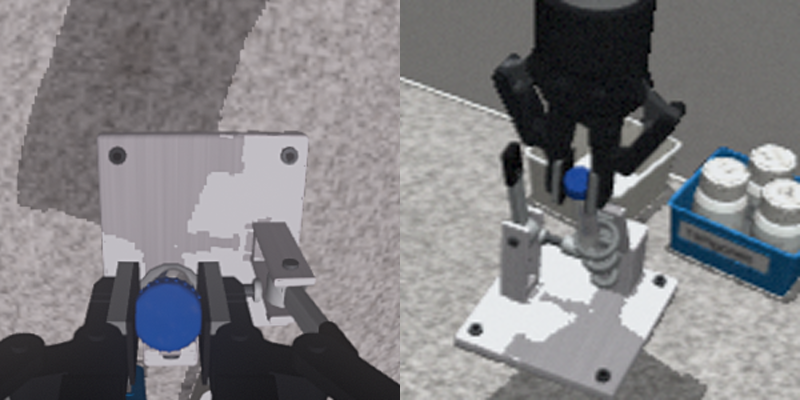

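The tube now leans with the rings: the cap hides the barrel in the wrist view, and it tips toward the robot in the scene view. I'll centre it and slide it down the axis.

```bash
python3 -m handwheel '{"offset":[[-0.003,0,-0.0014],[-0.003,0,-0.0014],[-0.003,0,0.00635],[-0.003,0,0.00635],[-0.003,0,0.00635],[-0.003,0,0.00635],[0,0,0],[0,0,0]],"spin":[0,0,0,0,0,0,0,0],"jaw":[0.015,0.015,0.015,0.015,0.015,0.015,0.015,0.015]}'
```

```text
clock: 8.45
tcp_pos: [0.5755, -0.0638, 0.3278]
ee_rot: [0.114, -3.139, -0.001]
ft_force: [0.8, 0.6, 0.0]
finger_gap: 0.0185
finger_force: 58.9
```

```bash
python3 -m handwheel '{"offset":[[-0.003,0,0.00635],[-0.003,0,0.00635],[-0.003,0,0.00635],[0,0,0],[0,0,0]],"spin":[0,0,0,0,0],"jaw":[0.015,0.015,0.015,0.015,0.015]}'
```

```text
clock: 8.87
tcp_pos: [0.5846, -0.0632, 0.3088]
ee_rot: [0.114, -3.139, -0.0]
ft_force: [2.7, 0.6, 0.5]
finger_gap: 0.0188
finger_force: 58.8
```

```bash
python3 -m handwheel '{"offset":[[-0.0018,0,0.0038],[-0.0018,0,0.0038],[-0.0013,0,0.0027],[0,0,0],[0,0,0]],"spin":[0,0,0,0,0],"jaw":[0.015,0.015,0.015,0.015,0.015]}'
```

```text
clock: 9.28
tcp_pos: [0.5893, -0.0628, 0.2988]
ee_rot: [0.114, -3.139, -0.0]
ft_force: [1.4, -0.9, 0.9]
finger_gap: 0.0188
finger_force: 58.9
```

```bash
python3 -m handwheel '{"offset":[[-0.0013,0,0.0027],[-0.0013,0,0.0027],[0,0,0],[-0.0004,0,0.0009],[-0.0004,0,0.0009],[0,0,0]],"spin":[0,0,0,0,0,0],"jaw":[0.015,0.015,0.015,0.015,0.015,0.015]}'
```

```text
clock: 9.78
tcp_pos: [0.5928, -0.0626, 0.2919]
ee_rot: [-0.114, 3.139, -0.0]
ft_force: [1.5, -1.2, 3.9]
finger_gap: 0.0192
finger_force: 59.2
```

```bash
python3 -m handwheel '{"offset":[[-0.0004,0,0.0009],[-0.0004,0,0.0009],[0,0,0],[0,0,0]],"spin":[0,0,0,0],"jaw":[0.015,0.015,0.015,0.015]}'
```

```text
clock: 10.12
tcp_pos: [0.5933, -0.0626, 0.2909]
ee_rot: [-0.114, 3.139, -0.001]
ft_force: [-3.3, -0.6, 14.2]
finger_gap: 0.019
finger_force: 60.2
```

```bash
python3 -m handwheel '{"offset":[[0.0004,0,-0.0009],[0,0,0],[0,0,0],[0,0,0],[0,0,0],[0,0,-0.01],[0,0,-0.03],[0,0,-0.03]],"spin":[0,0,0,0,0,0,0,0],"jaw":[0.026,0.035,0.045,0.045,0.045,0.045,0.045,0.045]}'
python3 -m handwheel '{"offset":[[0,0,-0.03],[0,0,-0.03],[0,0,0],[0,0,0]],"spin":[0,0,0,0],"jaw":[0.03,0.015,0,0]}'
python3 - <<'E'
from h import *
fs={n:imaging.grab_frame(n) for n in ["wrist","scene"]}
for n,f in fs.items(): np.savez(n+"7.npz",**f)
a=fs["wrist"]["pixels"][100:400,190:490]; b=fs["scene"]["pixels"][160:260,305:405]
up=lambda q:cv2.resize(q,(400,400),interpolation=2)
cv2.imwrite("pics/w7.png",np.hstack([up(a),up(b)])[:,:,::-1])
E
```

```text
clock: 10.78
tcp_pos: [0.5927, -0.0624, 0.3616]
ee_rot: [0.114, -3.137, -0.001]
ft_force: [0.3, 0.1, 0.6]
finger_gap: 0.0448
finger_force: 0.0
clock: 11.12
tcp_pos: [0.5932, -0.0625, 0.4228]
ee_rot: [-0.114, 3.136, -0.001]
ft_force: [0.6, -0.2, -1.2]
finger_gap: 0.0003
finger_force: 0.0
```

View pics/w7.png

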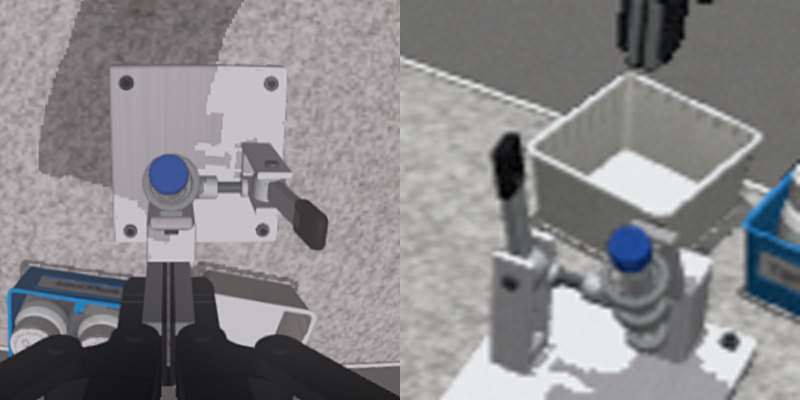

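The tube is seated: cap at about (168,174) in the wrist crop, centred on the ring. The lever still stands open. I'll check the cap position numerically while moving the closed fingers to the inner side of the lever.

```bash
python3 - <<'E'
from h import *
w,s=load("wrist7"),load("scene7")
cw=blob(w["pixels"],[105,120,40],[125,255,255],(290,205,345,260))[0]; cs=blob(s["pixels"],[105,120,40],[125,255,255],(345,205,380,240))[0]
p=tri(ray(w,*cw,True),ray(s,*cs)); d=p-[.620,-.0596,0]; print(p,d[0]*.997+d[1]*.075,-d[0]*.075+d[1]*.997)
E
python3 -m handwheel '{"offset":[[-0.014,0.023,0],[-0.014,0.023,0],[0,0,0.03],[0,0,0.03],[0,0,0.03],[0,0,0.02],[0,0,0],[0,0,0]],"spin":[0,0,0,0,0,0,0,0],"jaw":[0,0,0,0,0,0,0,0]}'
```

```text
[ 0.591749   -0.06301295  0.13535351] -0.028422220041581472 -0.0012838828210460997
clock: 11.88
tcp_pos: [0.6173, -0.0146, 0.31]
ee_rot: [0.114, -3.137, -0.001]
ft_force: [0.3, -0.2, 0.8]
finger_gap: -0.0003
finger_force: 0.0
```

The cap measures stand (−28, −1, 135) mm, which matches a fully seated tube. Next I'll push the lever along its arc.

```bash
python3 -m handwheel '{"offset":[[0,0.013,0],[0,0.012,0],[0,0.0115,0.001],[0,0.0095,0.006],[0,0.009,0.007],[0,0,0],[0,0,0]],"spin":[0,0,0,0,0,0,0],"jaw":[0,0,0,0,0,0,0]}'
```

```text
clock: 12.47
tcp_pos: [0.614, 0.0418, 0.2986]
ee_rot: [-0.116, 3.137, -0.0]
ft_force: [-0.4, -1.7, 6.9]
finger_gap: 0.0
finger_force: 2.9
```

```bash
python3 -m handwheel '{"offset":[[0,0.0065,0.009],[0,0.0065,0.0105],[0,0.003,0.011],[0,0.003,0.011],[0,0.0005,0.008],[0,0,0.008],[0,0,0],[0,0,0]],"spin":[0,0,0,0,0,0,0,0],"jaw":[0,0,0,0,0,0,0,0]}'
```

```text
clock: 13.13
tcp_pos: [0.6123, 0.0599, 0.2396]
ee_rot: [0.114, -3.139, -0.0]
ft_force: [-0.0, 0.1, 0.4]
finger_gap: 0.0003
finger_force: 0.0
```

No force remains, so the lever has probably snapped shut. I'll retreat upward and look.

```bash
python3 -m handwheel '{"offset":[[0,0,-0.03],[0,0,-0.03],[0,0,-0.03],[0,0,-0.03],[0,0,-0.03],[0,0,-0.03],[0,0,0],[0,0,0]],"spin":[0,0,0,0,0,0,0,0],"jaw":[0,0,0,0,0,0,0,0]}'
python3 - <<'E'
from h import *
fs={n:imaging.grab_frame(n) for n in ["wrist","scene"]}
for n,f in fs.items(): np.savez(n+"8.npz",**f)
a=fs["wrist"]["pixels"][60:360,100:400]; b=fs["scene"]["pixels"][180:280,305:405]
up=lambda q:cv2.resize(q,(400,400),interpolation=2)
cv2.imwrite("pics/w8.png",np.hstack([up(a),up(b)])[:,:,::-1])
E
```

```text
clock: 13.8
tcp_pos: [0.6123, 0.0596, 0.4212]
ee_rot: [-0.113, 3.137, -0.0]
ft_force: [-0.1, -0.5, -0.3]
finger_gap: 0.0005
finger_force: 0.0
```

View pics/w8.png

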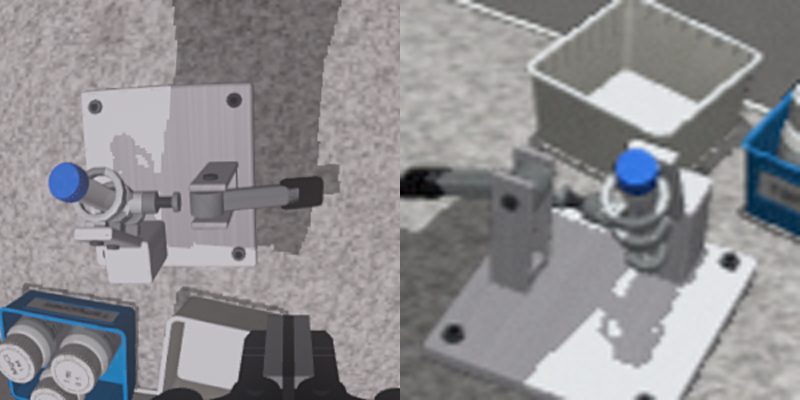

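The lever lies outward and down (paddle at about (305,192) in the wrist crop), and the tube still stands in the rings. One numeric check before handing in.

Run:
```python
from h import *
w,s=load("wrist8"),load("scene8")
def st(p): d=p-np.array([.620,-.0596,0]); return (d[0]*.997+d[1]*.075,-d[0]*.075+d[1]*.997,d[2])
cw=blob(w["pixels"],[105,120,40],[125,255,255],(100,150,200,240))[0]; cs=blob(s["pixels"],[105,120,40],[125,255,255],(345,205,380,240))[0]
print("cap",np.round(st(tri(ray(w,*cw,True),ray(s,*cs))),4))
bw=blob(w["pixels"],[0,0,0],[179,255,60],(300,185,352,225)); bs=blob(s["pixels"],[0,0,0],[179,255,60],(270,200,330,250))
print(bw[:2],bs[:2],"paddle",np.round(st(tri(ray(w,*bw[0],True),ray(s,*bs[0]))),4),"expected y .128 z .055")
```

```text
cap [-0.0284 -0.0054  0.1356]
(array([328.62857143, 203.03877551]), array([310, 193,  32,  24])) (array([309.65671642, 225.52238806]), array([304, 222,  12,   8])) paddle [-0.0003  0.1307  0.0521] expected y .128 z .055
```

```bash
python3 -c "
from cell import arm; print(arm.sign_off())"
```

```text
the job is handed in; nothing more can be done
None
```

The job is handed in at about 14 s on the robot's clock: the capped tube is seated in the rings and the cam lever is down and shut. The cameras agree on both, but I couldn't measure the pad's force on the tube and sign-off returned no verdict.

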